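# Open the child-resistant cap of a solvent can

### The arm

A 6-joint arm with a two-finger parallel gripper is mounted at the origin on a cart in front of the work surface, level with it; the furniture and walls round the work are solid. World frame = base frame: x ahead of the robot, y to its left, z up, the work surface at z = 0. Lengths are in m, angles in rad, forces in N, time in s.
With the tool pointing down it reaches from about 0.35 to 0.775 m from the base axis. Payload 7.3 kg.
Tool frame: the origin (TCP) lies on the centre line of the jaws, within the pads' length; the fingertips stand 14 mm ahead of it and the grasp point (between the pads) lies 5 mm behind it; z points along the fingers, y is the direction in which the jaws open and shut (so a half turn about z gives the same grasp; the last joint's range is limited). The gripper opens to 92 mm and grips with 3 to 60 N. Pads are 19 mm wide; open, the fingers measure 130 mm over their backs; the gripper's body (75 mm by 190 mm) begins 47 mm behind the grasp point.
Start: joints at [-1.459, 0.342, 1.524, -0, 1.275, -0.146], TCP at [0.134, -0.508, 0.241] pointing down, gripper open.
Joint ranges: [-2.53, 2.53], [-0.77, 2.02], [0.04, 2.7], [-1, 4.14], [0.28, 2.66], [-3.11, 3.11]. Speed limits (rad/s): [2.57, 2.57, 3.14, 3.14, 3.14, 3.14].

### API

Orientations are given as [roll, pitch, yaw] about the fixed x, y, z axes, in that order (R = Rz(yaw) Ry(pitch) Rx(roll)).
In Python, from cell import telemetry, cams, robot gives the robot as it stands.
- The arm moves only by the tool servo_tool, never from a script. Its argument "targets" is text: rows parted by semicolons, each of 4 numbers parted by spaces: the shift along the tool's x, y, z in mm, then the turn about the tool's z in rad. In form: x y z yaw; .... A call has 1 to 20 rows; each row shifts and turns the pose as measured when the row begins, along the tool's axes as they then stand; what a row does not reach is not made up. A row lasts 1/8 s, in which the tool goes at most 62.5 mm and 10.7 degrees, less where a joint would pass 70% of its speed; a pose out of reach is approached as far as the arm can. A call with a gripper value outside its range is refused whole. "hand" is the opening, from 0 (shut) to 1 (fully open), set as the call begins (left out, the last holds). The fingers move at their own pace and stop on an object; "squeeze" is the grip in N (left out, the last holds). Time passes only in rows, so rows that do not move let the fingers close. It gives the time, the measured TCP pose, the force and the opening at its end, in the units of the state.
- telemetry.observe(): the state, without advancing time (a new reading comes with each control period).
- cams.read_camera(name): name is "side" or "top"; returns a dict with "color" (420x560x3 uint8, red, green, blue), "K" (3x3 intrinsics, pixels), "R" (3x3) and "t" (3): a world point X has camera coordinates R X + t. Camera axes: x right, y down, z forward; pixel columns grow to the right and rows downward; lengths in m; the calibration is good to about 2 mm. A picture is of the moment at which its call begins. There is no depth.
- robot.hand_in(): hands the job in, once; it reports no verdict.
Trained networks look in a picture, given as the dict that the camera call returned (one of the last four; its "shot" number tells which), for a name from the list of things; names that differ only in an ending like _2 or _b are one class to them, and where a whole thing is asked for, a point or a joint stands for the part that bears it (a point fixed in the world has none). Each returns a list of dicts, best first, with "score" (0 to 1); they miss things now and then, are a little off and sometimes report something else, mostly with a low value. They report only what shows in the picture. A call takes as long as a camera call. They do not tell look-alikes from the thing itself.
- cams.cut_out(picture, query): "region" (420x560 bool, what is visible of it) and "extent" ([centre column, centre row, width, height] in pixels, round what is visible of it).
The state is a dict: "time": time; "qpos": joint angles; "qvel": joint speeds; "joint_efforts": joint torques, N m; "tool_pos": TCP position; "tool_rot": TCP orientation; "contact_force": force on the tool from outside, world axes, zero at the start; "torque": the same for the moment, N m; "opening": finger opening in m.
Only numpy, scipy, OpenCV 4.12 (cv2) and the standard library are available. Lean on these libraries where they do the work, as an engineer would, in place of code of your own. Each camera call takes 0.05 s, during which the arm holds its last target.

### The job

Open the solvent can in the grey holder: its red child-resistant cap has to be pushed down hard and kept down while it is turned counter-clockwise, but neither push nor twist so hard that the neck is damaged (at most 40 N in all between cap and can). Lift the cap off and set it down gently, closed top up, in the middle of the round steel tray. Leave the can standing in its holder and do not disturb the tools and the bottle that stand around.

Things in the scene. Friction and masses are not known exactly. Their poses are not given: they have to be found in the camera images.
- cap_center (a point): Centre of the loose red cap, half-way up; z is its axis, up through the closed top. Round, finely ribbed, 56 mm across (57 over the ribs), 26 mm high, 50 g; a white curved arrow on top shows the opening turn (counter-clockwise from above). Can be gripped across any diameter. As found it is locked on the can, its skirt ending 12 mm above the can's top plate.
- neck_top (a point): Centre of the white neck's rim on the can, 28 mm above the can's top plate, on the cap's axis. With the cap locked, cap_center lies 3 mm below it. The neck is 34 mm across, 45 over its lugs. A 2000 N/m spring in it pushes the cap up, with 6 N when locked; 6 mm below the locked height the cap meets the rim, at about 18 N.
- can_center (a point): Centre of the can's body, half-way up. Flat-sided metal can, 60 (x) x 90 (y) x 75 mm high without the neck, blue band, about 0.44 kg. Stands loose in the holder with 1.5 mm play each side, so it cannot turn, on a sprung platform: pushed with more than 3 to 6 N it sinks by 2 to 20 mm, different each time and not measured, before it is on firm ground.
- holder: Grey steel holder screwed to the desk: an open box, walls 61 mm high, 71 mm (x) by 101 mm (y) outside, on a foot plate 99 by 133 mm. Origin at the centre of its underside. The can's underside is 28 mm above it as found. A tall stack of equipment (x over 0.58, y under -0.27) stands on the desk at the right: keep the arm clear of it, coming in from nearer the base.
- tray_floor (a point): Centre of the inside floor of the round steel tray fixed on the desk, 4 mm above the desk; the tray is 114 mm across, the floor 108 mm across, with a 3 mm wide rim that stands 5 mm above the floor. The cap shall stand here.
- alcohol_bottle: Bystander: clear bottle with a white pump lid, 59 mm across, 120 mm high; origin at the centre of its underside.
- terminal_strip: Bystander: white terminal strip, 50 x 124 x 22 mm, lying; origin at the centre of its underside.
- screwdriver_b: Bystander: yellow-handled screwdriver, 26 x 143 x 22 mm, lying; origin at the centre of its underside.
- brush: Bystander: flat brush with an orange handle, 21 x 155 x 9 mm, lying; origin at the centre of its underside.
- cap: The cap again; origin at the centre of its open lower edge. Three inner lugs sit in notches: to turn, it must be 3.5 mm lower on the neck than when locked (13 to 14 N) and stay so; a second notch half-way catches it if let up. 15 to 18 N is a good push. Turned 57 to 93 degrees (best 75) from locked it is free and lifts straight off; then comes a stop.
- can: The can again: origin at the centre of its underside, axes as the holder's; z up. More than 40 N in all between cap and can (the spring's load counts too) damages the neck: pushing too hard, forcing the turn without the push, or pulling at a cap that is not free.
Not all that is in view belongs to the job. Of the things that look like the cap, the middle-sized one is meant. What is shaped like the can but turquoise is not meant.

How it is judged:
By the outcome, as a careful person would: the job done as asked, in the order asked, and still so for the second after the job is handed in, with the robot touching nothing.
It also fails if it takes over 61 s, if anything falls off the work surface, if the arm or the gripper's body presses on something with over 40 N, if the wrist force passes 120 N, or if a joint passes its speed limit or range.

## Working session

There is one attempt and no reset: what is moved stays moved. The work goes in short steps, Python scripts to look and compute and a tool call to move; the robot and the scene stay as the last step left them, time stands still between calls to the robot, and variables do not carry over. Pictures are saved under pics/ and viewed, and the job is handed in when it is done.

Besides the shell and the picture viewer there is one more tool, called after "Request:" as a command line: name --argument value ..., lists and objects as JSON in quotes. servo_tool: Moves the arm, as the interface text tells. Its arguments: {"type":"object","properties":{"targets":{"type":"string"},"hand":{"type":"number"},"squeeze":{"type":"number"}},"required":["targets"]}

```bash
mkdir -p pics; ls; cat > h.py <<'E'
import numpy as np, cv2
from cell import telemetry, cams, robot
def save(p,name): cv2.imwrite('pics/'+name+'.png', p['color'][:,:,::-1])
def ray(p,u,v):
    d=np.linalg.inv(p['K'])@np.array([u,v,1.]); d=p['R'].T@d; c=-p['R'].T@p['t']; return c,d
def atz(p,u,v,z):
    c,d=ray(p,u,v); return c+d*(z-c[2])/d[2]
def proj(p,X):
    x=p['K']@(p['R']@np.array(X,float)+p['t']); return x[:2]/x[2]
E
python3 - <<'E'
from h import *
s=telemetry.observe(); print({k:np.round(v,3) for k,v in s.items()})
for n in ('side','top'):
    p=cams.read_camera(n); save(p,n+'0'); print(n,np.round(-p['R'].T@p['t'],3),np.round(p['R'],2).tolist(),p['K'][0,0])
    for q in ('cap','can','tray_floor','holder'):
        print(q,[(round(d['score'],2),np.round(d['extent'],1).tolist()) for d in cams.cut_out(p,q)])
E
```

```text
pics
{'time': np.float64(0.0), 'qpos': array([-1.459,  0.343,  1.525, -0.   ,  1.275, -0.146]), 'qvel': array([ 0.   ,  0.   , -0.001,  0.002, -0.001, -0.002]), 'joint_efforts': array([ -0.   , -43.125, -24.422,   0.072,   0.056,  -0.   ]), 'tool_pos': array([ 0.134, -0.507,  0.24 ]), 'tool_rot': array([-3.14 , -0.   ,  0.258]), 'contact_force': array([ 0.049,  0.352, -0.049]), 'torque': array([ 0.005,  0.086, -0.007]), 'opening': np.float64(0.092)}
side [ 1.298 -0.166  1.112] [[0.24, 0.97, -0.0], [0.77, -0.19, -0.61], [-0.59, 0.14, -0.79]] 407.59613850313616
cap [(0.74, [220.2, 193.7, 21.3, 19.6]), (0.74, [170.0, 218.6, 15.0, 20.9]), (0.67, [223.6, 246.5, 12.0, 10.8])]
can [(0.66, [222.9, 205.4, 32.5, 23.3]), (0.61, [270.6, 239.9, 31.9, 35.4])]
tray_floor [(0.81, [300.8, 196.5, 33.5, 30.4])]
holder [(0.9, [229.4, 218.5, 47.0, 32.0])]
top [ 0.405 -0.022  1.277] [[0.02, -1.0, -0.01], [-0.99, -0.02, -0.16], [0.16, 0.01, -0.99]] 457.0797892818301
cap [(0.76, [345.2, 261.3, 21.5, 20.6]), (0.55, [412.9, 273.7, 31.6, 29.2]), (0.48, [349.5, 224.3, 12.3, 14.8])]
can [(0.92, [342.4, 264.0, 38.6, 29.0]), (0.76, [296.0, 206.4, 34.7, 40.5]), (0.17, [344.4, 262.2, 22.3, 20.9])]
tray_floor [(0.82, [243.9, 270.4, 40.9, 41.8]), (0.22, [328.8, 183.3, 50.5, 5.4])]
holder [(0.8, [340.2, 266.3, 55.7, 46.6]), (0.72, [346.3, 263.9, 17.8, 22.5])]
```

View pics/side0.png

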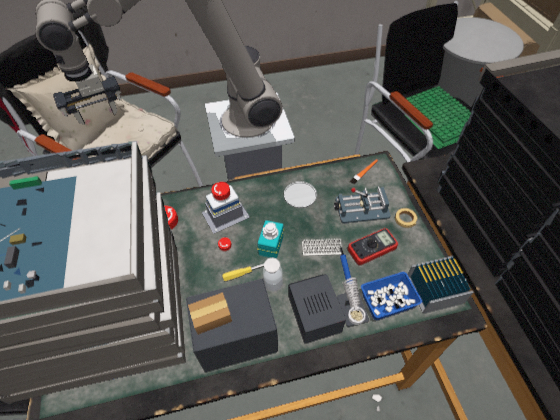

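View pics/top0.png

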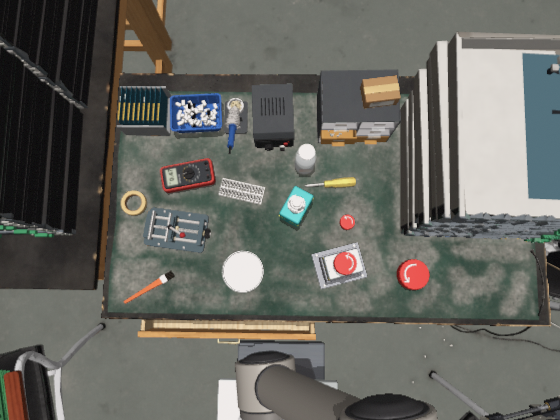

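```bash
python3 - <<'E'
import cv2,numpy as np
a=cv2.imread('pics/side0.png')[150:290,150:340]; b=cv2.imread('pics/top0.png')[180:320,210:430]
cv2.imwrite('pics/crops0.png',np.vstack([cv2.resize(x,(600,300) if 0 else None,fx=2.1*1,fy=2.1) if 0 else cv2.resize(x,(int(x.shape[1]*2.1),294),interpolation=3) if x.shape[1]==220 else cv2.copyMakeBorder(cv2.resize(x,(399,294),interpolation=3),0,0,0,63,0) for x in (a,b)]))
E
```

```text
(no output)
```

View pics/crops0.png

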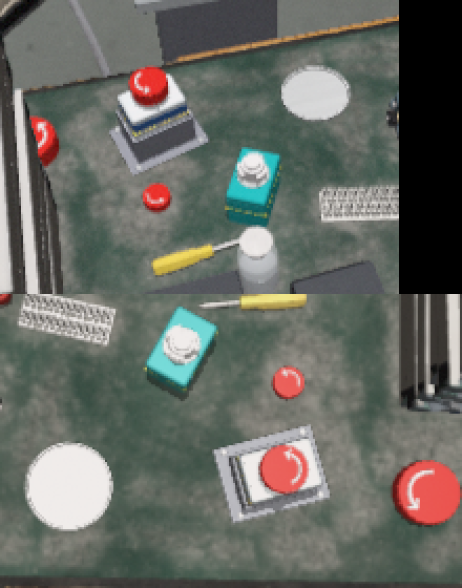

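Red look-alikes in the top view: (345,262) sits on the blue-banded can in the grey holder, (347,222) is small and loose, and (413,274) is large and loose. The one meant is the middle-sized cap at (345,262), which the crop confirms. The turquoise can at (296,206) is not meant. In the top view the tray is at (243,271).

```bash
cat > meas.py <<'E'
from h import *
from scipy.optimize import least_squares
P={n:cams.read_camera(n) for n in('top','side')}
def cyl(c,r,z0,z1):
    a=np.linspace(0,2*np.pi,60); return [[c[0]+r*np.cos(t),c[1]+r*np.sin(t),z] for t in a for z in(z0,z1)]
def sil(p,pts):
    h=cv2.convexHull(np.array([proj(p,x) for x in pts],np.float32)); 
    m=cv2.moments(h); return np.array([m['m10']/m['m00'],m['m01']/m['m00']]),m['m00']
def redc(p,near):
    hsv=cv2.cvtColor(p['color'],cv2.COLOR_RGB2HSV)
    m=((hsv[...,0]<10)|(hsv[...,0]>170))&(hsv[...,1]>110)&(hsv[...,2]>80)
    n,l,st,ce=cv2.connectedComponentsWithStats(m.astype(np.uint8))
    i=1+np.argmin([np.hypot(*(ce[k]-near))+(1000 if st[k,4]<60 else 0) for k in range(1,n)])
    c=cv2.findContours((l==i).astype(np.uint8),0,1)[0]; h=cv2.convexHull(max(c,key=len)); mm=cv2.moments(h)
    return np.array([mm['m10']/mm['m00'],mm['m01']/mm['m00']]),mm['m00']
E
python3 - <<'E'
from meas import *
ob={'top':redc(P['top'],(345,262)),'side':redc(P['side'],(220,193))}; print(ob)
def f(x,ns=('top','side')):
    return np.concatenate([sil(P[n],cyl(x[:2],.0282,x[2]-.013,x[2]+.013))[0]-ob[n][0] for n in ns])
r=least_squares(f,[.47,-.16,.128],diff_step=1e-4); print('cap',r.x,r.fun)
for n in ob:
    r=least_squares(lambda x:f([*x,.128],(n,)),[.47,-.16],diff_step=1e-4); print(n,r.x, sil(P[n],cyl(r.x,.0282,.115,.141)))
# tray
for n in ('top','side'):
    d=cams.cut_out(P[n],'tray_floor')[0]; v,u=np.nonzero(d['region']); print('tray',n,atz(P[n],d['extent'][0],d['extent'][1],.004),atz(P[n],u.mean(),v.mean(),.004))
    d=cams.cut_out(P[n],'holder')[0]; print('holder',n,atz(P[n],*d['extent'][:2],.0))
# holder yaw: foot-plate corners in top crop
p=P['top']
cs=[(313+0,252),(359,242),(367,279),(319,288)]
print([atz(p,u,v,0.003).round(3).tolist() for u,v in cs])
img=p['color'][225:305,295:385,::-1]; cv2.imwrite('pics/hold.png',cv2.resize(img,None,fx=7,fy=7,interpolation=3))
E
```

```text
{'top': (array([344.57936508, 263.02821869]), 378.0), 'side': (array([220.38559592, 190.3001912 ]), 261.5)}
cap [ 0.46095824 -0.16463854  0.13039227] [ 0.16420768  0.02221896  0.20772129 -0.0028553 ]
top [ 0.46112314 -0.16452782] (array([344.57936503, 263.02821862]), 434.18902833457105)
side [ 0.45876926 -0.16526896] (array([220.38559596, 190.30019145]), 293.69982221117243)
tray top [0.44479049 0.09581208 0.004     ] [0.44098414 0.10031788 0.004     ]
holder top [ 0.46239757 -0.17253492  0.        ]
tray side [0.45617414 0.1061934  0.004     ] [0.44007287 0.10153855 0.004     ]
holder side [ 0.4801965  -0.15999352  0.        ]
[[0.496, -0.093, 0.003], [0.526, -0.221, 0.003], [0.425, -0.242, 0.003], [0.398, -0.11, 0.003]]
```

View pics/hold.png

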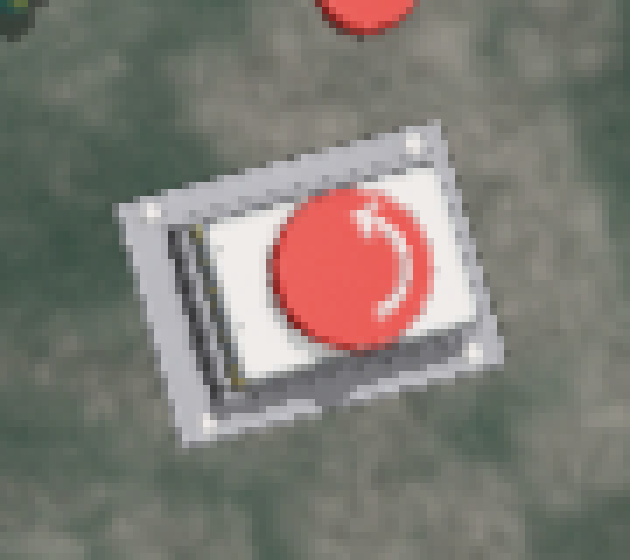

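Request:
servo_tool --targets "28 -17 0 0;29 -18 0 0;29 -18 0 0;29 -18 0 0;29 -18 0 0;29 -18 0 0;29 -18 0 0;29 -18 0 0;29 -18 0 0;29 -18 0 0;29 -18 0 0;29 -18 0 0;29 -18 0 0;20 -12 0 0;0 0 0 0" --hand 1

```text
time: 2.68
tool_pos: [0.4647, -0.1601, 0.2414]
tool_rot: [3.137, -0.002, 0.256]
contact_force: [-0.0, -0.7, 0.3]
opening: 0.0919
```

```bash
cat > st.py <<'E'
from h import *
import sys
def st(tx=None):
    s=telemetry.observe(); print('t',round(s['time'],2),'pos',np.round(s['tool_pos'],4),'rot',np.round(s['tool_rot'],3),'F',np.round(s['contact_force'],1),'T',np.round(s['torque'],2),'op',round(s['opening'],4),'q',np.round(s['qpos'],2))
    if tx is not None:
        from scipy.spatial.transform import Rotation as R
        print('shift mm',np.round(R.from_euler('xyz',s['tool_rot']).inv().apply(np.array(tx)-s['tool_pos'])*1000,1))
if __name__=='__main__': st([float(a) for a in sys.argv[1:]] or None)
E
python3 st.py .4605 -.1648 .134
```

```text
t 2.67 pos [ 0.4647 -0.1601  0.2414] rot [ 3.137e+00 -2.000e-03  2.560e-01] F [-0.  -0.7  0.3] T [-0.02  0.02  0.01] op 0.0919 q [-0.49  0.28  1.61 -0.    1.24  0.83]
shift mm [ -5.5   3.1 107.4]
```

Request:
servo_tool --targets "-5 3 15 0;0 0 20 0;0 0 20 0;0 0 15 0;0 0 0 0"

```text
time: 3.3
tool_pos: [0.4583, -0.1677, 0.1701]
tool_rot: [3.136, -0.001, 0.255]
contact_force: [0.2, -0.2, 0.2]
opening: 0.0917
```

```bash
python3 st.py .4605 -.1648 .134; python3 - <<'E'
from meas import *
s=telemetry.observe()
o=[]
for n,c in(('top',(345,262)),('side',(220,192))):
    p=P[n]; im=p['color'].copy()
    g=cv2.resize(im[c[1]-45:c[1]+45,c[0]-50:c[0]+50,::-1],None,fx=4,fy=4,interpolation=3)
    for X in ([.4605,-.1648,.141],s['tool_pos']):
        u=(proj(p,X)-np.array(c)+[50,45])*4; cv2.circle(g,tuple(int(a) for a in u),3,(255,255,0),-1)
    o.append(g)
cv2.imwrite('pics/pre.png',np.hstack(o))
E
```

```text
t 3.3 pos [ 0.4583 -0.1677  0.1701] rot [ 3.136e+00 -1.000e-03  2.550e-01] F [ 0.2 -0.2  0.2] T [-0.01 -0.04 -0.01] op 0.0917 q [-0.51  0.35  1.73 -0.    1.06  0.81]
shift mm [ 2.8 -2.5 36.1]
```

View pics/pre.png

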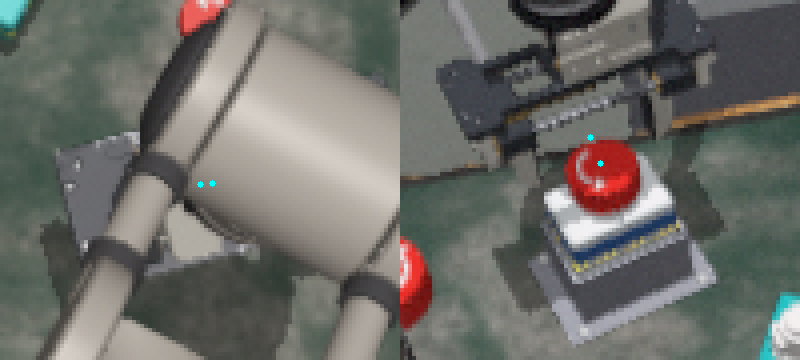

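The side view shows the cap (600,175 in the crop) between the open fingers with clearance on both sides. I'm descending.

Request:
servo_tool --targets "3 -2 12 0;0 0 12 0;0 0 11 0;0 0 0 0;0 0 0 0"

```text
time: 4.03
tool_pos: [0.4624, -0.1657, 0.1349]
tool_rot: [3.133, -0.004, 0.255]
contact_force: [0.4, -0.3, -0.1]
opening: 0.0917
```

```bash
python3 st.py .4605 -.1648 .134
```

```text
t 4.03 pos [ 0.4624 -0.1657  0.1349] rot [ 3.133 -0.004  0.255] F [ 0.4 -0.3 -0.1] T [ 0.01 -0.   -0.01] op 0.0917 q [-0.5   0.39  1.77 -0.    0.97  0.82]
shift mm [-1.6 -1.4  0.9]
```

Now a light closing to learn how well it is centred.

Request:
servo_tool --targets "-1 -1 1 0;0 0 0 0;0 0 0 0;0 0 0 0;0 0 0 0;0 0 0 0;0 0 0 0;0 0 0 0" --hand 0.5 --squeeze 6

```text
time: 5.03
tool_pos: [0.4613, -0.1647, 0.1346]
tool_rot: [3.132, -0.005, 0.255]
contact_force: [-0.4, -0.1, 0.9]
opening: 0.0558
```

```bash
python3 st.py .4605 -.1648 .134
```

```text
t 5.03 pos [ 0.4613 -0.1647  0.1346] rot [ 3.132 -0.005  0.255] F [-0.4 -0.1  0.9] T [0.15 0.04 0.01] op 0.0558 q [-0.5   0.39  1.78 -0.    0.96  0.82]
shift mm [-0.8 -0.1  0.6]
```

Request:
servo_tool --targets "0 0 0 0;0 0 0 0;0 0 0 0" --hand 0.3 --squeeze 45

```text
time: 5.4
tool_pos: [0.4614, -0.1648, 0.1346]
tool_rot: [3.132, -0.006, 0.255]
contact_force: [-0.0, 0.4, 0.3]
opening: 0.0555
```

Request:
servo_tool --targets "0 0 1 0;0 0 1 0"

```text
time: 5.65
tool_pos: [0.4615, -0.1648, 0.133]
tool_rot: [3.132, -0.006, 0.255]
contact_force: [-0.8, 2.0, 3.8]
opening: 0.0552
```

Request:
servo_tool --targets "0 0 1 0;0 0 1 0"

```text
time: 5.9
tool_pos: [0.4615, -0.1648, 0.1311]
tool_rot: [3.132, -0.006, 0.255]
contact_force: [-1.1, 1.4, 3.9]
opening: 0.0552
```

Request:
servo_tool --targets "0 0 1.5 0;0 0 1.5 0"

```text
time: 6.15
tool_pos: [0.4615, -0.1648, 0.128]
tool_rot: [3.132, -0.006, 0.255]
contact_force: [-1.6, 1.2, 4.1]
opening: 0.0555
```

Request:
servo_tool --targets "0 0 1.5 0;0 0 1.5 0"

```text
time: 6.4
tool_pos: [0.4615, -0.1648, 0.1248]
tool_rot: [3.132, -0.006, 0.255]
contact_force: [-1.6, 1.5, 4.1]
opening: 0.0554
```

Request:
servo_tool --targets "0 0 1.5 0;0 0 1.5 0"

```text
time: 6.65
tool_pos: [0.4615, -0.1648, 0.1216]
tool_rot: [3.132, -0.006, 0.255]
contact_force: [-1.0, 1.8, 5.2]
opening: 0.0556
```

Request:
servo_tool --targets "0 0 1 0"

```text
time: 6.78
tool_pos: [0.4616, -0.1648, 0.1205]
tool_rot: [3.132, -0.006, 0.255]
contact_force: [-1.2, 1.4, 5.5]
opening: 0.0551
```

Request:
servo_tool --targets "0 0 1 0"

```text
time: 6.9
tool_pos: [0.4616, -0.1648, 0.1195]
tool_rot: [3.132, -0.006, 0.255]
contact_force: [-1.1, 1.9, 5.2]
opening: 0.0556
```

Request:
servo_tool --targets "0 0 1 0"

```text
time: 7.02
tool_pos: [0.4616, -0.1648, 0.1185]
tool_rot: [3.132, -0.006, 0.255]
contact_force: [-3.4, 1.8, 6.9]
opening: 0.0553
```

Request:
servo_tool --targets "0 0 1 0"

```text
time: 7.15
tool_pos: [0.4616, -0.1648, 0.1177]
tool_rot: [3.132, -0.006, 0.255]
contact_force: [-1.8, 2.4, 8.4]
opening: 0.0552
```

Request:
servo_tool --targets "0 0 1 0"

```text
time: 7.28
tool_pos: [0.4616, -0.1648, 0.117]
tool_rot: [3.132, -0.006, 0.255]
contact_force: [-2.2, 3.0, 9.6]
opening: 0.0552
```

Request:
servo_tool --targets "0 0 1 0"

```text
time: 7.4
tool_pos: [0.4616, -0.1648, 0.1165]
tool_rot: [3.131, -0.007, 0.255]
contact_force: [-3.1, 2.8, 11.4]
opening: 0.0554
```

Request:
servo_tool --targets "0 0 1.5 0"

```text
time: 7.52
tool_pos: [0.4616, -0.1647, 0.1156]
tool_rot: [3.131, -0.007, 0.255]
contact_force: [-3.4, 3.1, 12.4]
opening: 0.055
```

Request:
servo_tool --targets "0 0 1.5 0"

```text
time: 7.65
tool_pos: [0.4616, -0.1647, 0.1149]
tool_rot: [3.131, -0.007, 0.255]
contact_force: [-4.5, 3.2, 14.4]
opening: 0.0552
```

Request:
servo_tool --targets "0 0 1 0"

```text
time: 7.78
tool_pos: [0.4616, -0.1647, 0.1147]
tool_rot: [3.131, -0.007, 0.255]
contact_force: [-3.8, 2.3, 14.7]
opening: 0.0552
```

Request:
servo_tool --targets "0 0 1.3 0;0 0 1.2 -0.04"

```text
time: 8.02
tool_pos: [0.4619, -0.1648, 0.1142]
tool_rot: [3.129, -0.008, 0.296]
contact_force: [-3.8, 1.8, 15.2]
opening: 0.0554
```

Request:
servo_tool --targets "0 0 1.2 -0.06;0 0 1.2 -0.06"

```text
time: 8.28
tool_pos: [0.4627, -0.165, 0.1142]
tool_rot: [3.126, -0.009, 0.42]
contact_force: [-4.1, 4.9, 16.9]
opening: 0.0557
```

```bash
python3 st.py
```

```text
t 8.28 pos [ 0.4627 -0.165   0.1142] rot [ 3.126 -0.009  0.42 ] F [-4.1  4.9 16.9] T [ 0.98  0.85 -0.15] op 0.0557 q [-0.5   0.42  1.8  -0.    0.9   0.66]
```

Request:
servo_tool --targets "-0.5 0 1.1 -0.08;-0.3 0 1.1 -0.08"

```text
time: 8.52
tool_pos: [0.4625, -0.1646, 0.1141]
tool_rot: [3.124, -0.008, 0.584]
contact_force: [-3.8, 5.0, 15.8]
opening: 0.0555
```

Request:
servo_tool --targets "-0.3 0 1.1 -0.08;-0.3 0 1.1 -0.08"

```text
time: 8.78
tool_pos: [0.4624, -0.1642, 0.114]
tool_rot: [3.122, -0.007, 0.749]
contact_force: [-4.0, 5.4, 15.4]
opening: 0.055
```

```bash
python3 st.py
```

```text
t 8.78 pos [ 0.4624 -0.1642  0.114 ] rot [ 3.122 -0.007  0.749] F [-4.   5.4 15.4] T [ 0.88  0.72 -0.15] op 0.055 q [-0.5   0.42  1.81  0.    0.9   0.32]
```

Request:
servo_tool --targets "0 0 1.2 -0.08;0 0 1.2 -0.08"

```text
time: 9.02
tool_pos: [0.4622, -0.1636, 0.1137]
tool_rot: [3.121, -0.004, 0.914]
contact_force: [-5.1, 2.9, 16.0]
opening: 0.0554
```

Request:
servo_tool --targets "0 0 1.2 -0.08;0 0 1.2 -0.08"

```text
time: 9.28
tool_pos: [0.462, -0.1632, 0.1135]
tool_rot: [3.12, -0.001, 1.079]
contact_force: [-4.9, 3.0, 16.3]
opening: 0.0555
```

Request:
servo_tool --targets "0 0 1.2 -0.08;0 0 1.2 -0.08"

```text
time: 9.52
tool_pos: [0.4617, -0.1629, 0.1133]
tool_rot: [3.119, 0.003, 1.244]
contact_force: [-5.2, 4.1, 18.1]
opening: 0.0556
```

```bash
python3 st.py
```

```text
t 9.53 pos [ 0.4617 -0.1629  0.1133] rot [3.119e+00 3.000e-03 1.244e+00] F [-5.2  4.1 18.1] T [ 0.63  1.   -0.18] op 0.0556 q [-0.5   0.42  1.81  0.    0.89 -0.17]
```

Request:
servo_tool --targets "-0.3 0 0.9 -0.08;-0.3 0 0.9 -0.08"

```text
time: 9.78
tool_pos: [0.4612, -0.163, 0.1137]
tool_rot: [3.12, 0.006, 1.409]
contact_force: [-6.1, 2.9, 16.3]
opening: 0.0552
```

Request:
servo_tool --targets "-0.3 0 0.9 -0.08;-0.2 0 0.9 -0.08"

```text
time: 10.02
tool_pos: [0.4609, -0.163, 0.1139]
tool_rot: [3.121, 0.009, 1.574]
contact_force: [-5.7, 4.5, 16.2]
opening: 0.0549
```

```bash
python3 st.py; python3 - <<'E'
from meas import *
p=P['side']; c=(220,192)
cv2.imwrite('pics/turn.png',cv2.resize(p['color'][c[1]-45:c[1]+45,c[0]-50:c[0]+50,::-1],None,fx=6,fy=6,interpolation=3))
E
```

```text
t 10.03 pos [ 0.4609 -0.163   0.1139] rot [3.121 0.009 1.574] F [-5.7  4.5 16.2] T [ 0.67  0.89 -0.08] op 0.0549 q [-0.5   0.41  1.81  0.    0.89 -0.5 ]
```

View pics/turn.png

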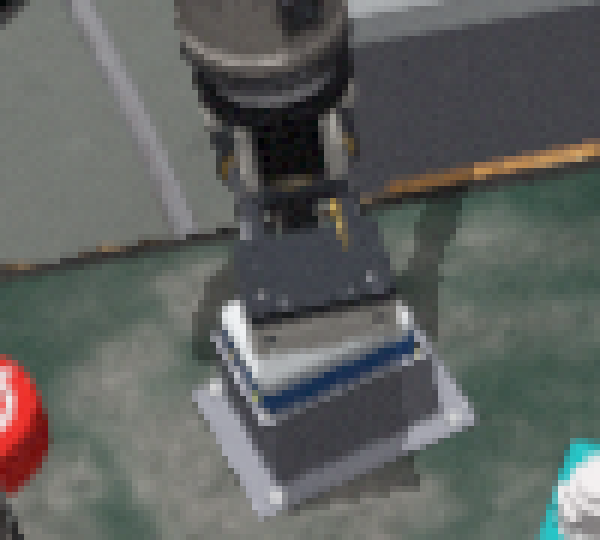

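Turned 75.6° with push held at 15–18 N. Next I'm easing up slowly and watching for the can's weight.

Request:
servo_tool --targets "0 0 -1.5 0;0 0 -1.5 0;0 0 -1.5 0"

```text
time: 10.5
tool_pos: [0.4608, -0.1631, 0.1196]
tool_rot: [3.12, 0.01, 1.574]
contact_force: [-1.7, 1.0, 4.1]
opening: 0.0552
```

Request:
servo_tool --targets "0 0 -1.5 0;0 0 -1.5 0;0 0 -1.5 0"

```text
time: 10.88
tool_pos: [0.4607, -0.1631, 0.1242]
tool_rot: [3.12, 0.01, 1.574]
contact_force: [-1.3, 1.2, 4.0]
opening: 0.0554
```

Request:
servo_tool --targets "0 0 -1.5 0;0 0 -1.5 0;0 0 -1.5 0"

```text
time: 11.25
tool_pos: [0.4607, -0.1631, 0.1289]
tool_rot: [3.12, 0.01, 1.574]
contact_force: [-1.3, 1.6, 3.2]
opening: 0.0554
```

```bash
python3 st.py
```

```text
t 11.25 pos [ 0.4607 -0.1631  0.1289] rot [3.12  0.01  1.574] F [-1.3  1.6  3.2] T [0.18 0.1  0.  ] op 0.0554 q [-0.5   0.39  1.8   0.    0.93 -0.5 ]
```

Request:
servo_tool --targets "0 0 -1.5 0;0 0 -1.5 0;0 0 -1.5 0"

```text
time: 11.62
tool_pos: [0.4606, -0.1631, 0.1336]
tool_rot: [3.12, 0.01, 1.574]
contact_force: [-1.2, 0.2, 4.0]
opening: 0.0554
```

Request:
servo_tool --targets "0 0 -1 0;0 0 -1 0"

```text
time: 11.88
tool_pos: [0.4606, -0.1631, 0.1357]
tool_rot: [3.12, 0.01, 1.574]
contact_force: [-0.3, 1.0, 1.0]
opening: 0.0556
```

Request:
servo_tool --targets "0 0 -1 0;0 0 -1 0"

```text
time: 12.12
tool_pos: [0.4604, -0.1631, 0.1375]
tool_rot: [3.12, 0.01, 1.574]
contact_force: [-0.4, 1.0, -0.7]
opening: 0.0551
```

Request:
servo_tool --targets "0 0 -1 0;0 0 -1 0"

```text
time: 12.38
tool_pos: [0.4603, -0.1632, 0.1392]
tool_rot: [3.121, 0.01, 1.574]
contact_force: [-0.8, 0.7, 0.2]
opening: 0.0554
```

```bash
python3 st.py
```

```text
t 12.38 pos [ 0.4603 -0.1632  0.1392] rot [3.121 0.01  1.574] F [-0.8  0.7  0.2] T [-0.06 -0.09  0.01] op 0.0554 q [-0.5   0.38  1.79  0.    0.96 -0.5 ]
```

Request:
servo_tool --targets "0 0 -2 0;0 0 -2 0;0 0 -2 0"

```text
time: 12.75
tool_pos: [0.4601, -0.1632, 0.1455]
tool_rot: [3.121, 0.01, 1.574]
contact_force: [0.4, 0.6, -1.0]
opening: 0.0553
```

Request:
servo_tool --targets "0 0 -4 0;0 0 -5 0;0 0 -6 0;0 0 -8 0;0 0 -10 0;0 0 -10 0;0 0 -10 0;0 0 0 0"

```text
time: 13.75
tool_pos: [0.4594, -0.1628, 0.2034]
tool_rot: [3.118, 0.011, 1.574]
contact_force: [0.5, -1.0, -0.5]
opening: 0.0548
```

```bash
python3 st.py; python3 - <<'E'
from meas import *
p=P['side']; c=(220,182)
cv2.imwrite('pics/lift.png',cv2.resize(p['color'][c[1]-55:c[1]+55,c[0]-60:c[0]+60,::-1],None,fx=5,fy=5,interpolation=3))
E
```

```text
t 13.75 pos [ 0.4594 -0.1628  0.2034] rot [3.118 0.011 1.574] F [ 0.5 -1.  -0.5] T [ 0.   -0.07 -0.03] op 0.0548 q [-0.5   0.3   1.7   0.    1.12 -0.5 ]
```

View pics/lift.png

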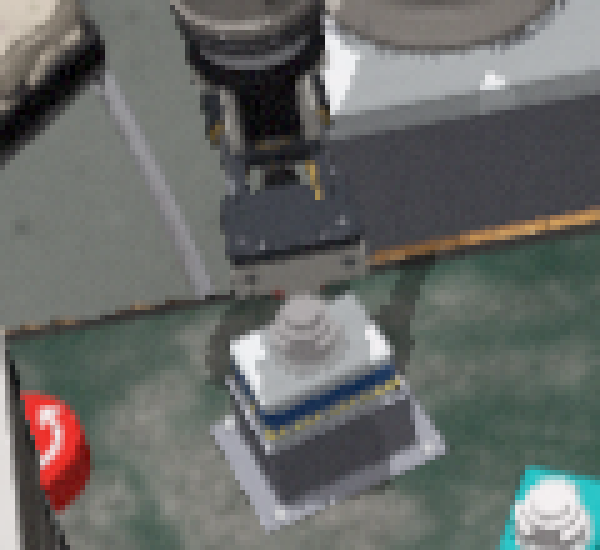

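The cap is off: the white neck is bare at about (305,330) in the crop, and the can stands in the holder. Next is the move to above the tray.

Request:
servo_tool --targets "10 -1 0 0;20 -1 0 0;22 -1 0 0;22 -2 0 0;22 -2 0 0;22 -1 0 0;22 -1 0 0;22 -2 0 0;22 -1 0 0;22 -1 0 0;20 -1 0 0;20 -1 0 0;12 -1 0 0;0 0 0 0"

```text
time: 15.6
tool_pos: [0.4347, 0.1107, 0.1945]
tool_rot: [3.133, 0.006, 1.576]
contact_force: [0.4, 0.2, 0.1]
opening: 0.0551
```

Request:
servo_tool --targets "0 0 0 0.1;0 0 0 0.12;0 0 0 0.12;0 0 0 0.12;0 0 0 0.12;0 0 0 0.12;0 0 0 0.12;0 0 0 0.12;0 0 0 0.12;0 0 0 0.12;0 0 0 0.1;0 0 0 0"

```text
time: 17.1
tool_pos: [0.4341, 0.1034, 0.1932]
tool_rot: [3.131, -0.003, 0.248]
contact_force: [-0.8, 0.4, -0.0]
opening: 0.0551
```

```bash
python3 st.py .4405 .1005 .2; python3 - <<'E'
from meas import *
s=telemetry.observe()
p=P['side']; c=np.array([300,180])
g=cv2.resize(p['color'][c[1]-55:c[1]+55,c[0]-60:c[0]+60,::-1],None,fx=5,fy=5,interpolation=3)
cv2.imwrite('pics/tr.png',g)
X=s['tool_pos']
print(proj(p,X), redc(p,proj(p,X+[0,0,-.006])))
for n in('side','top'):
    p=P[n]; g=p['color'].astype(int); m=((g.min(2)>165)&(g.max(2)-g.min(2)<25)).astype(np.uint8)
    k,l,stt,ce=cv2.connectedComponentsWithStats(m)
    u=proj(p,[.4405,.1005,.004]); print(n,u,[(ce[i].round(1),stt[i]) for i in range(1,k) if np.hypot(*(ce[i]-u))<30 and stt[i,4]>40])
E
```

```text
t 17.1 pos [0.4341 0.1034 0.1932] rot [ 3.131e+00 -3.000e-03  2.480e-01] F [-0.8  0.4 -0. ] T [ 0.01 -0.03  0.04] op 0.0551 q [ 0.07  0.25  1.8  -0.01  1.09  1.4 ]
shift mm [ 5.5  4.4 -6.7]
[301.61790832 154.93633986] (array([302.91111111, 157.03733333]), 187.5)
side [299.62385347 194.61258513] [(array([302.4, 198.1]), array([285, 188,  31,  19, 366], dtype=int32))]
top [242.96126445 271.03282719] [(array([239.2, 262.8]), array([236, 254,   8,  19, 131], dtype=int32))]
```

View pics/tr.png

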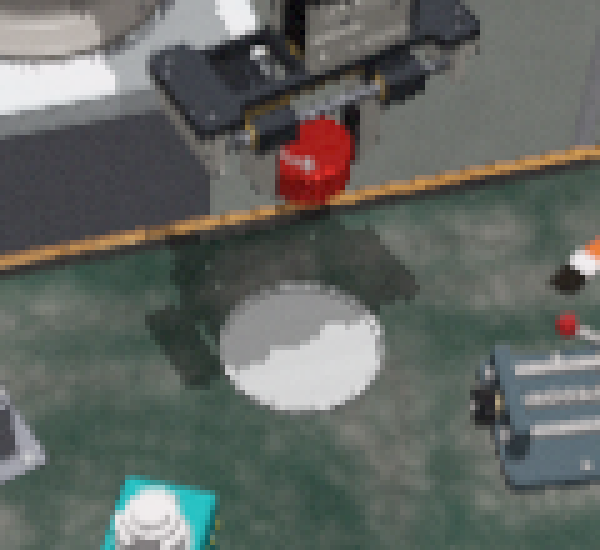

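```bash
python3 - <<'E'
from h import *
# tray in first pictures (files) : fit ellipse to the pale disc
for n in('side','top'):
    p=cams.read_camera(n)
    g=cv2.imread(f'pics/{n}0.png').astype(int)
    u0=proj(p,[.4405,.1005,.004]).astype(int)
    m=((g.min(2)>150)&(g.max(2)-g.min(2)<40)).astype(np.uint8)
    cs=cv2.findContours(m,0,1)[0]; cs=[c for c in cs if cv2.pointPolygonTest(c,(int(u0[0]),int(u0[1])),False)>=0]
    h=cv2.convexHull(cs[0]); mm=cv2.moments(h); u=mm['m10']/mm['m00'],mm['m01']/mm['m00']
    b=h[:,0]; w=np.array([atz(p,*x,.008)[:2] for x in b]); (cx,cy),r=cv2.minEnclosingCircle((w*1000).astype(np.float32))
    print(n,u,atz(p,*u,.008),'circle',cx,cy,r)
E
```

```text
side (299.71514675052407, 193.85193920335428) [0.44038412 0.10075142 0.008     ] circle 438.36712646484375 100.08294677734375 58.448829650878906
top (242.40697819314641, 271.23264797507784) [0.43981583 0.10162698 0.008     ] circle 440.2190856933594 101.8137435913086 57.85951614379883
```

```bash
python3 - <<'E'
from meas import *
p=P['side']; X=telemetry.observe()['tool_pos']
hsv=cv2.cvtColor(p['color'],cv2.COLOR_RGB2HSV); m=((hsv[...,0]<10)|(hsv[...,0]>170))&(hsv[...,1]>110)&(hsv[...,2]>60)
m[:, :290]=0; m[:,318:]=0; m[:140]=0; m[175:]=0
v,u=np.nonzero(m); print('obs bottom',v.max()+.5,'left/right',u.min()-.5,u.max()+.5,'top',v.min()-.5,[ (r,int(m[r].sum())) for r in range(v.max()-4,v.max()+1)])
for off in(.015,.0175,.0196,.022,.025):
    q=np.array([proj(p,x) for x in cyl(X,.0282,X[2]-off,X[2]-off+.026)]); print(off,q.min(0),q.max(0))
E
```

```text
obs bottom 166.5 left/right 294.5 310.5 top 147.5 [(162, 13), (163, 13), (164, 9), (165, 7), (166, 1)]
0.015 [292.67901608 146.03348883] [310.89810694 164.77752747]
0.0175 [292.66866216 146.6057341 ] [310.85915218 165.32677745]
0.0196 [292.65998939 147.08506133] [310.82652399 165.78682924]
0.022 [292.65010494 147.63135125] [310.78933906 166.31113537]
0.025 [292.63779013 148.31195514] [310.74301381 166.96432722]
```

Request:
servo_tool --targets "5 4 10 0;0 0 20 0;0 0 25 0;0 0 25 0;0 0 20 0;0 0 15 0;0 0 5 0;0 0 0 0"

```text
time: 18.4
tool_pos: [0.4427, 0.0989, 0.0662]
tool_rot: [3.131, -0.003, 0.252]
contact_force: [0.4, 0.2, 0.1]
opening: 0.0557
```

```bash
python3 st.py .440 .101 .03
```

```text
t 18.4 pos [0.4427 0.0989 0.0662] rot [ 3.131e+00 -3.000e-03  2.520e-01] F [0.4 0.2 0.1] T [0.02 0.   0.01] op 0.0557 q [ 0.06  0.45  1.94 -0.01  0.75  1.39]
shift mm [-2.2 -3.1 36.2]
```

Request:
servo_tool --targets "-2 -3 12 0;0 0 12 0;0 0 6 0;0 0 2 0;0 0 0 0"

```text
time: 19.02
tool_pos: [0.4408, 0.1013, 0.0328]
tool_rot: [3.13, -0.005, 0.252]
contact_force: [-0.1, -0.0, -0.7]
opening: 0.0553
```

```bash
python3 st.py .440 .101 .03
```

```text
t 19.02 pos [0.4408 0.1013 0.0328] rot [ 3.13  -0.005  0.252] F [-0.1 -0.  -0.7] T [ 0.03  0.02 -0.03] op 0.0553 q [ 0.06  0.51  1.97 -0.02  0.66  1.39]
shift mm [-0.9  0.   2.8]
```

Request:
servo_tool --targets "-1 0 1.5 0;0 0 1.5 0;0 0 1 0;0 0 0 0"

```text
time: 19.52
tool_pos: [0.4403, 0.101, 0.0291]
tool_rot: [3.13, -0.006, 0.252]
contact_force: [0.0, -0.4, -0.1]
opening: 0.055
```

Request:
servo_tool --targets "0 0 1 0;0 0 1 0"

```text
time: 19.77
tool_pos: [0.4405, 0.101, 0.0271]
tool_rot: [3.13, -0.007, 0.252]
contact_force: [0.1, -0.5, -0.7]
opening: 0.0552
```

Request:
servo_tool --targets "0 0 0.7 0;0 0 0.7 0"

```text
time: 20.02
tool_pos: [0.4404, 0.101, 0.0256]
tool_rot: [3.13, -0.006, 0.252]
contact_force: [-0.3, 0.1, -0.8]
opening: 0.0551
```

Request:
servo_tool --targets "0 0 0.7 0"

```text
time: 20.15
tool_pos: [0.4405, 0.101, 0.0248]
tool_rot: [3.13, -0.006, 0.252]
contact_force: [0.6, -0.8, -1.1]
opening: 0.0552
```

Request:
servo_tool --targets "0 0 0.7 0"

```text
time: 20.27
tool_pos: [0.4405, 0.1009, 0.0241]
tool_rot: [3.13, -0.006, 0.252]
contact_force: [0.1, 0.2, -0.7]
opening: 0.0555
```

Request:
servo_tool --targets "0 0 0.5 0"

```text
time: 20.4
tool_pos: [0.4405, 0.1009, 0.0235]
tool_rot: [3.13, -0.006, 0.252]
contact_force: [0.3, -0.3, 0.9]
opening: 0.055
```

Request:
servo_tool --targets "0 0 0.5 0"

```text
time: 20.52
tool_pos: [0.4405, 0.1009, 0.0235]
tool_rot: [3.13, -0.007, 0.252]
contact_force: [-2.3, -0.2, 12.2]
opening: 0.0552
```

Request:
servo_tool --targets "0 0 0.4 0"

```text
time: 20.65
tool_pos: [0.4405, 0.1009, 0.0235]
tool_rot: [3.13, -0.007, 0.252]
contact_force: [-1.4, -1.4, 5.7]
opening: 0.0552
```

The cap stands on the floor at TCP z 0.0235, as expected, so it did not slip in the grip. I'm opening only partway so the finger backs stay inside the tray rim.

Request:
servo_tool --targets "0 0 -0.1 0;0 0 0 0;0 0 0 0" --squeeze 5

```text
time: 21.02
tool_pos: [0.4406, 0.1009, 0.0236]
tool_rot: [3.13, -0.007, 0.252]
contact_force: [0.1, -0.5, 0.4]
opening: 0.056
```

Request:
servo_tool --targets "0 0 0 0;0 0 0 0;0 0 0 0;0 0 0 0" --hand 0.69

```text
time: 21.52
tool_pos: [0.4407, 0.1009, 0.0235]
tool_rot: [3.13, -0.007, 0.252]
contact_force: [-0.2, -0.7, -0.5]
opening: 0.0631
```

```bash
python3 st.py
```

```text
t 21.52 pos [0.4407 0.1009 0.0235] rot [ 3.13  -0.007  0.252] F [-0.2 -0.7 -0.5] T [ 0.04  0.03 -0.  ] op 0.0631 q [ 0.06  0.53  1.98 -0.02  0.63  1.39]
```

Request:
servo_tool --targets "0 0 -3 0;0 0 -5 0;0 0 -6 0;0 0 -8 0;0 0 -12 0;0 0 -20 0;0 0 -25 0;0 0 -25 0;0 0 -25 0;0 0 -20 0;-10 0 -10 0;-20 0 0 0;-20 0 0 0;0 0 0 0"

```text
time: 23.28
tool_pos: [0.3866, 0.0895, 0.1934]
tool_rot: [3.13, -0.01, 0.252]
contact_force: [0.4, 0.3, -0.6]
opening: 0.0632
```

```bash
python3 st.py; python3 - <<'E'
from meas import *
ob={}
g=[]
for n,X in(('top',[.44,.101,.017]),('side',[.44,.101,.017])):
    p=P[n]; u=proj(p,X); ob[n]=redc(p,u); print(n,u,ob[n])
    r=least_squares(lambda x:sil(p,cyl(x,.0282,.004,.030))[0]-ob[n][0],[.44,.101],diff_step=1e-4); print(r.x,sil(p,cyl(r.x,.0282,.004,.03))[1])
p=P['side']; save(p,'side_end')
a=cv2.resize(p['color'][135:255,180:340,::-1],None,fx=4,fy=4,interpolation=3); cv2.imwrite('pics/end.png',a)
save(P['top'],'top_end')
E
```

```text
t 23.27 pos [0.3866 0.0895 0.1934] rot [ 3.13  -0.01   0.252] F [ 0.4  0.3 -0.6] T [-0.01 -0.04 -0.01] op 0.0632 q [ 0.04  0.15  1.93 -0.01  1.05  1.37]
top [242.31968238 271.07238516] (array([239.76007326, 266.44505495]), 91.0)
[0.45244214 0.10806296] 355.2376701098401
side [299.82444937 192.1191033 ] (array([299.49521323, 192.11140122]), 191.5)
[0.43960301 0.09990441] 237.47102945996448
```

View pics/end.png

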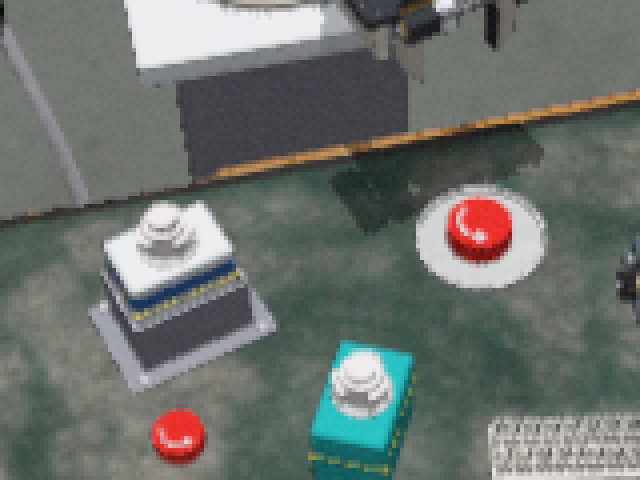

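View pics/top_end.png

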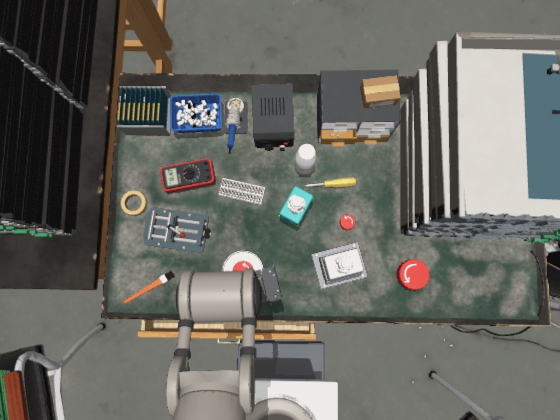

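The side view shows the cap upright with its arrow on top, in the middle of the tray (480,228 in the crop; fitted 0.440, 0.100 against tray 0.440, 0.101). The can stands in its holder and the bystanders look unmoved. In the top view the arm partly hides the cap, so that view's fit doesn't count.

```bash
python3 -c "
from cell import robot; print(robot.hand_in())"
```

```text
the job is handed in; nothing more can be done
None
```

The job is done and handed in at about 23 s of the 61 s allowed. The red cap is off and standing closed top up in the middle of the tray.

- **Opening:** I gripped the middle-sized red cap at 45 N and pushed until the can's platform was on firm ground. I held a push of about 15–18 N while turning the cap about 75° counter-clockwise. The sideways force stayed under about 7 N, so every reading was well below the 40 N limit.
- **Lifting:** The cap came off without any sign of the can's weight on the tool, so it was free. The can stayed in its holder.
- **Placing:** The cap touched the tray floor at the expected height, so it had not slipped in the grip. The touch-down briefly read 12 N.
- **Last checks:** In the side camera the cap is upright, about 1 mm from the tray's centre. Nothing else looks moved in either view, and the gripper was clear of everything.
- **What disagreed:** The top camera's position fit for the cap was about 14 mm off. The arm hid part of the cap in that view, so I ignored it. I had no direct view of the cap while it was being turned and relied on the force readings and the later free lift.

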